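Rock a faulty plug-in relay out of its rail socket

ROBOT

A 6-joint arm with a two-finger parallel gripper is mounted at the origin on the work surface. World frame = base frame: x ahead of the robot, y to its left, z up, the work surface at z = 0. Lengths are in mm, angles in degrees, forces in N, time in s.
With the tool pointing down it reaches from about 350 to 850 mm from the base axis. Payload 8.1 kg.
Tool frame: the origin (TCP) lies between the finger pads; the fingertips stand 22 mm ahead of it and the grasp point (between the pads) lies 3 mm ahead of it; z points along the fingers, y is the line along which they close (so a half turn about z gives the same grasp; the last joint's range is limited). The gripper opens to 85 mm and grips with 20 to 120 N. Pads are 22 mm wide; open, the fingers measure 114 mm over their backs; the gripper's body (76 mm by 85 mm) begins 54 mm behind the grasp point. The pads swing forward as they close: fully open they stand 13 mm farther back than shut.
Start: joints at [61.398, 7.471, 85.268, -0, 87.261, -4.893], TCP at [241.235, 549.374, 253.292] pointing down, gripper open.
Joint ranges: [-169.43, 169.43], [-51.17, 129.36], [1.28, 143.12], [-76.62, 256.62], [0, 156.53], [-152.29, 152.29]. Speed limits (degrees/s): [136.94, 136.94, 159.86, 180, 180, 180].

INTERFACE

Orientations are given as [roll, pitch, yaw] about the fixed x, y, z axes, in that order (R = Rz(yaw) Ry(pitch) Rx(roll)).
In Python, from bench import r, vision gives the robot as it stands.
- The arm moves only by the tool step_arm, never from a script. Its argument "targets" is a list that holds one entry, the list of rows, each a list of 6 numbers: the shift along the world's x, y, z in mm, then the turn, a rotation vector about the world's x, y, z in rad. In form: [[[x, y, z, rx, ry, rz], ...]]. A call has 1 to 12 rows; each row is the pose to reach, as a shift and turn from the pose commanded when the call began; what a row does not reach only later rows make up. A row lasts 1/12 s, in which the tool goes at most 41.7 mm and 7.16 degrees, less where a joint would pass 70% of its speed; a pose out of reach is approached as far as the arm can. A call with a gripper value outside its range is refused whole. "fingers" is the gripper's target within -1 to 1 (shut at 1, half-way at 0, fully open at -1), set as the call begins (left out, the last holds). The fingers move at their own pace and stop on an object; "newtons" is the grip in N (left out, the last holds). Time passes only in rows, so rows that repeat a pose let the fingers close. It gives the time, the measured TCP pose, the force, the opening and the grip force at its end, in the units of the state.
- r.sense(): the state, without advancing time (a new reading comes with each control period).
- vision.snapshot(name): name is "scene" or "top" or "wrist"; returns a dict with "img" (480x640x3 uint8, blue, green, red), "mtx" (3x3 intrinsics, pixels), "eye" and "attitude" of the camera in the world. Camera axes: x right, y up, looking along -z (the intrinsics and any distortion apply to the point x, -y, -z); pixel columns grow to the right and rows downward; lengths in mm; the calibration is good to about 2 mm. A picture is of the moment at which its call begins. There is no depth.
- r.hand_in(): hands the job in; it is judged then, once.
The state is a dict: "time": time; "joint_pos": joint angles; "qd": joint speeds; "joint_efforts": joint torques, N m; "tool_pos": TCP position; "tcp_rot": TCP orientation; "ft_force": force on the tool from outside, world axes, zero at the start; "wrist_torque": the same for the moment, N m; "finger_gap": finger opening in mm; "grip_force": force on a finger pad.
Only numpy, scipy, OpenCV 4.12 (cv2) and the standard library are available. Lean on these libraries where they do the work, as an engineer would, in place of code of your own. Each camera call takes 0.05 s, during which the arm holds its last target. There are 200 camera calls.

TASK

Take the relay with the red sticker out of its socket on the control panel: its blades are tight, and a straight pull would drag the socket up off the rail, so rock it a few times from side to side (towards the two wiring ducts), easing it up a little each time and never leaning it past about 15 degrees so the blades stay straight. When it comes free, finish still holding it: upright, steady, right above its socket, with the blade tips just clear by a centimetre or so, ready for a look at the blades. Leave the other relays and the things on the bench alone.

Things in the scene. Friction and masses are not known exactly. Their poses are not given: they have to be found in the camera images.
- relay: faulty plug-in relay: clear case, copper coil, round red sticker on top; loose, 85 g, plugged in at the start. Case 36 mm in x, 28 mm in y, side walls 4 to 50 mm above the origin, which is the centre of the underside of its 25 x 24 mm plinth, resting on the socket deck; z up. Grip it by the x faces (36 mm apart), free on both sides. 11 mm brass blades below. Over 20 degrees of lean bends them
- row_near (a point): tips of the blade row at the relay's x = -11 mm, 11 mm below its origin (moves with the relay, same axes). The blades are flat across y, so rocking about the relay's y axis (leaning along its x) is the easy way. Their slots leave 2.5 mm of play along x at the deck: tip it about its base, not about the gripper
- row_far (a point): tips of the blade row at the relay's x = +11 mm, 11 mm below its origin (moves with the relay, same axes). The case stands a firm grip of 60 N
- socket_top (a point): centre of the flat top (deck) of its black socket, 41 mm above the bench; axes as the seated relay: x across the rail, y along it. Socket 72 x 28 mm, its ends beyond x = +-20 mm 8 mm lower. Contacts hold each blade row with 9 to 12.5 N of friction either way until its tips are out: both rows rising together need 18 to 25 N; one rising while the other sinks or stays needs little net pull
- socket (a joint): how far the socket is pulled up off its rail (m): 0 = clipped home. Its spring clip starts to give at about 12 N of upward pull; 3 mm (about 13 N) spoils the job
- panel: control panel flat on the bench: white plate 250 x 420 x 4 mm, origin under its centre, y along the steel rail through its middle. Grey wiring ducts 29 mm wide, 45 mm high at x = +-95 mm. On the rail: three relays 65 mm apart in any order, breakers at y = -104 to -158 mm (75 mm high), beige terminal blocks at y = 108 to 164 mm (48 mm high). Fixed
- relay_b: a good relay in its socket on the same rail, same size, no sticker; fixed. Origin on the rail under it; case top 80 mm above that
- relay_c: another good relay like relay_b, no sticker; fixed
- screwdriver: screwdriver 180 mm long lying on the bench beside the panel, parallel to the rail; loose bystander
- solder_reel: steel-grey reel of solder, 62 mm across, 38 mm high, standing flat; loose bystander
- multimeter: yellow handheld multimeter 170 x 84 x 37 mm lying on its back; loose bystander
- mug: white mug, 82 mm across, 95 mm high; loose bystander
- flux_jar: small amber jar with a black cap, 52 mm across, 50 mm high; loose bystander on the bench beside the panel
Things that resemble listed ones, but are neither listed nor needed, are in the scene too. There is more than one size of the relay; the job needs the middle-sized.

How it is judged (in metres and radians):
On the way, in this order (a step that is already met when the one before it is completed fails the run):
1. the marked relay is rocked: it leans more than 4 degrees to a side while still plugged in (angle between relay's own z axis and vertical above 0.07 rad and z of relay in the frame of socket_top below 0.0105 m and contact force between relay and socket above 0.5 N).
2. rocking has walked both rows of blades up by 3 mm or more, and they are still in the socket (z of each of row_near, row_far in the frame of socket_top above -0.008 m and z of relay in the frame of socket_top below 0.0105 m and contact force between relay and socket above 0.5 N).
At the end, for the whole second after the job is handed in: held in the fingers, still (< 20 mm/s), upright within 10 deg, yaw within 17 deg of its socket, within 15 mm sideways of the socket centre, both rows of tips 2 mm or more above the deck, plinth at most 46 mm above it, not touching the socket; socket clipped down (< 1.5 mm) (z of each of row_near, row_far in the frame of socket_top above 0.002 m and z of relay in the frame of socket_top below 0.046 m and horizontal distance between relay and socket_top below 0.015 m and angle between relay's own z axis and vertical below 0.175 rad and angle between the x axis of relay and the x axis of socket_top, either way round below 0.3 rad and linear speed of relay below 0.02 m/s and contact force between the fingers and relay above 2 N and contact force between relay and socket below 0.05 N and value of joint socket below 0.0015 m); the arm keeps its last pose, push and grip.
It fails at once if the socket is pulled 3 mm up off its rail (value of joint socket above 0.003 m).
It fails at once if the relay leans more than 20 degrees (bent blades) (angle between relay's own z axis and vertical above 0.35 rad).
It fails at once if a neighbouring relay is pushed with more than 8 N (contact force between any of the arm, the fingers, relay and relay_b above 8 N or contact force between any of the arm, the fingers, relay and relay_c above 8 N).
It fails at once if a thing on the bench is moved more than 20 mm (distance of any of screwdriver, solder_reel, multimeter, mug, flux_jar from where it was at the start of the episode above 0.02 m).
It also fails if it takes over 40 s, if anything falls off the work surface, if the arm or the gripper's body presses on something with over 40 N, if the wrist force passes 120 N, or if a joint passes its speed limit or range.

## Working session

There is one attempt and no reset: what is moved stays moved. The work goes in short steps, Python scripts to look and compute and a tool call to move; the robot and the scene stay as the last step left them, time stands still between calls to the robot, and variables do not carry over. Pictures are saved under pics/ and viewed, at most 10 in all, crops included, and the job is handed in when it is done.

Besides the shell and the picture viewer there is one more tool, called after "Request:" by a JSON object that holds its "method" and its "body", one argument or row to a line. step_arm: Moves the arm, as the interface text tells. Its arguments: {"type":"object","properties":{"targets":{"type":"array"},"fingers":{"type":"number"},"newtons":{"type":"number"}},"required":["targets"]}

```bash
mkdir -p pics; cat > h.py <<'E'
from bench import r, vision
import numpy as np, cv2
def snap(n,f):
    s=vision.snapshot(n); cv2.imwrite('pics/'+f,s['img']); np.savez('pics/'+f+'.npz',**{k:np.array(v) for k,v in s.items()}); return s
E
python3 - <<'E'
from h import *
for n in("scene","top"):
    s=snap(n,n+'.png'); print({k:v for k,v in s.items() if k!='img'})
s=r.sense();print({k:s[k] for k in('time','tool_pos','tcp_rot','ft_force','finger_gap')})
E
```

```text
{'mtx': array([[526.5988221 ,   0.        , 323.44202629],
       [  0.        , 526.5988221 , 246.10611422],
       [  0.        ,   0.        ,   1.        ]]), 'eye': array([1668.23280319,  -28.14312659,  740.47454227]), 'attitude': array([57.7469975 , -0.22752046, 88.17893554])}
{'mtx': array([[502.56941747,   0.        , 319.40166402],
       [  0.        , 502.56941747, 244.86620153],
       [  0.        ,   0.        ,   1.        ]]), 'eye': array([ 441.68515112,   10.30370537, 1566.96231285]), 'attitude': array([  5.02629269,   0.29973164, -91.38653254])}
{'time': 0.1, 'tool_pos': array([241.0101894 , 548.95238092, 252.32864084]), 'tcp_rot': array([-1.79903025e+02, -9.60724313e-03,  1.56289827e+02]), 'ft_force': array([-0.51375729,  0.23780669, -0.14245859]), 'finger_gap': 85.53300554007957}
```

View pics/top.png

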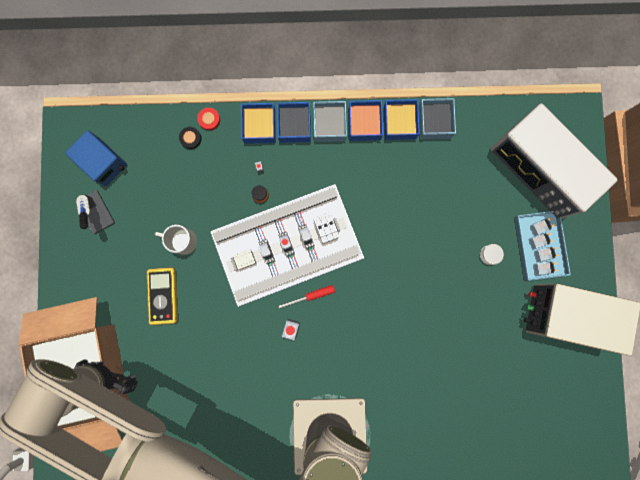

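View pics/scene.png

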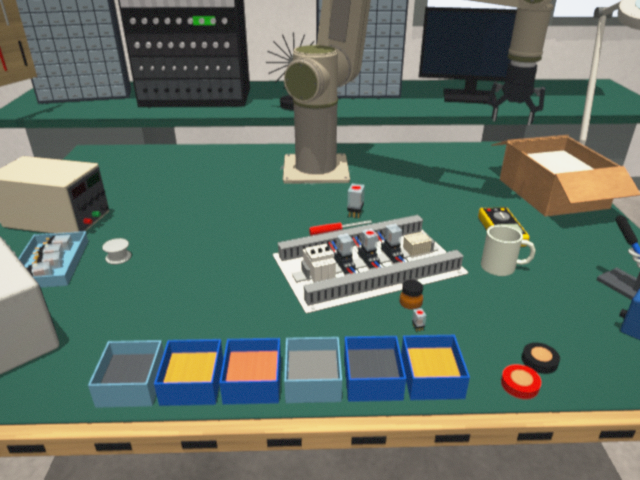

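The top view shows the panel with corners at about (335,186), (363,259), (238,304), (212,231), and the marked relay in the middle at (285,242). The breakers are on the right at (327,228) and the terminals on the left at (244,260). The big relay (290,330) and the small one (258,167) lie on the bench and are decoys. The scene view agrees, with the sticker at about (370,233).

```bash
cat >> h.py <<'E'
from scipy.spatial.transform import Rotation as R
def ray(s,p):
    K=s['mtx']; d=np.linalg.inv(K)@[p[0],p[1],1]; d=R.from_euler('xyz',s['attitude'],degrees=True).as_matrix()@[d[0],-d[1],-d[2]]
    return s['eye'],d
def w(s,p,z):
    e,d=ray(s,p); return e+d*(z-e[2])/d[2]
def px(s,X):
    c=R.from_euler('xyz',s['attitude'],degrees=True).as_matrix().T@(np.array(X)-s['eye']); q=s['mtx']@[c[0],-c[1],-c[2]]; return q[:2]/q[2]
def red(img,amin=5):
    h=cv2.cvtColor(img,cv2.COLOR_BGR2HSV); m=((h[...,0]<8)|(h[...,0]>172))&(h[...,1]>150)&(h[...,2]>100)
    n,l,st,c=cv2.connectedComponentsWithStats(m.astype(np.uint8)); return [(c[i].round(1),st[i,4]) for i in range(1,n) if st[i,4]>=amin]
E
python3 - <<'E'
from h import *
t=np.load('pics/top.png.npz'); s=np.load('pics/scene.png.npz')
c=[w(t,p,4) for p in((335,186),(363,259),(238,304),(212,231))]
print(np.round(c,1), np.mean(c,0))
for a,b in((0,3),(1,2)): d=c[b]-c[a]; print(np.linalg.norm(d),np.degrees(np.arctan2(-d[0],d[1])))
print(np.linalg.norm(c[0]-c[1]))
for n,q in(('t',t),('s',s)): print([(p,a,w(q,p,91).round(1)) for p,a in red(q['img'])])
E
```

```text
[[ 764.4  -38.5    4. ]
 [ 531.8 -119.5    4. ]
 [ 402.   271.3    4. ]
 [ 631.2  350.5    4. ]] [582.35503279 115.94177597   4.        ]
411.2160727568932 18.90215032317595
411.7246428997592 18.379835208527915
246.28308079644654
[(array([208.3, 118.5]), np.int32(258), array([962.7, 340.9,  91. ])), (array([258. , 165.5]), np.int32(6), array([814.5, 192.8,  91. ])), (array([284.4, 241.7]), np.int32(21), array([583.6, 117.9,  91. ])), (array([320.2, 292.5]), np.int32(221), array([431.8,  15.9,  91. ])), (array([532.4, 294. ]), np.int32(27), array([ 412.5, -602.7,   91. ])), (array([167.5, 315.5]), np.int32(12), array([375.8, 462.8,  91. ])), (array([289.7, 330.2]), np.int32(53), array([324.9, 107.2,  91. ]))]
[(array([ 2.5, 60.3]), np.int32(55), array([-1208.7, -1600.3,    91. ])), (array([355.8, 187.1]), np.int32(20), array([331.2, 108. ,  91. ])), (array([488.6, 209.7]), np.int32(9), array([473.1, 442.4,  91. ])), (array([ 87.1, 220.5]), np.int32(37), array([ 504.9, -578.6,   91. ])), (array([325., 228.]), np.int32(232), array([556.8,  13.6,  91. ])), (array([369.5, 232.5]), np.int32(12), array([581. , 120.1,  91. ])), (array([355.2, 241.8]), np.int32(6), array([622.6,  82.1,  91. ])), (array([330.3, 244.9]), np.int32(9), array([634.8,  23.2,  91. ])), (array([397. , 258.5]), np.int32(12), array([695.5, 169.5,  91. ])), (array([373.4, 264.1]), np.int32(14), array([716.3, 114.4,  91. ])), (array([348.9, 270.1]), np.int32(14), array([737.9,  58.9,  91. ])), (array([419.5, 312. ]), np.int32(10), array([882.6, 185. ,  91. ])), (array([520.7, 382. ]), np.int32(807), array([1066.2,  318. ,   91. ]))]
```

Request:
{"method": "step_arm", "body": {
  "targets": [
    [[341,-431,-12,0,0,-0.833],[341,-431,-12,0,0,-0.833],[341,-431,-12,0,0,-0.833],[341,-431,-12,0,0,-0.833],[341,-431,-12,0,0,-0.833],[341,-431,-12,0,0,-0.833],[341,-431,-12,0,0,-0.833],[341,-431,-12,0,0,-0.833],[341,-431,-12,0,0,-0.833],[341,-431,-12,0,0,-0.833],[341,-431,-12,0,0,-0.833],[341,-431,-12,0,0,-0.833]]
  ]
}}

```text
time: 1.1
tool_pos: [552.1, 155.4, 242.0]
tcp_rot: [-180.0, -0.0, 108.6]
ft_force: [0.5, 0.9, 0.6]
finger_gap: 85.6
grip_force: 0.0
```

Request:
{"method": "step_arm", "body": {
  "targets": [
    [[31,-38,-2,0,0,0],[31,-38,-2,0,0,0],[31,-38,-2,0,0,0],[31,-38,-2,0,0,0]]
  ]
}}

```text
time: 1.43
tool_pos: [582.1, 119.1, 239.6]
tcp_rot: [-179.9, -0.0, 108.5]
ft_force: [0.4, 0.5, -0.6]
finger_gap: 85.4
grip_force: 0.0
```

```bash
python3 - <<'E'
from h import *
s=snap('wrist','w1.png'); print(s['mtx'],s['eye'],s['attitude'],red(s['img']))
st=r.sense(); print(st['tool_pos'],st['tcp_rot'],st['time'],st['ft_force'])
E
```

```text
[[385.51653236   0.         327.15691012]
 [  0.         385.51653236 237.83623895]
 [  0.           0.           1.        ]] [555.04975045 198.62681988 360.64079066] [-18.86846685   0.08637237  18.48837063] [(array([410.4, 140. ]), np.int32(63)), (array([234.2, 143.4]), np.int32(12)), (array([252.5, 143. ]), np.int32(16)), (array([629.9, 211.2]), np.int32(158)), (array([143.9, 250. ]), np.int32(2344)), (array([415.2, 216.5]), np.int32(32)), (array([241. , 219.5]), np.int32(6)), (array([332. , 229.5]), np.int32(278)), (array([411.3, 283.8]), np.int32(23)), (array([247. , 286.8]), np.int32(13))]
[581.75629946 119.98309093 239.90990878] [-1.79941958e+02 -4.66669357e-02  1.08565928e+02] 1.4833 [-0.23312892 -0.14062871 -0.04342417]
```

View pics/w1.png

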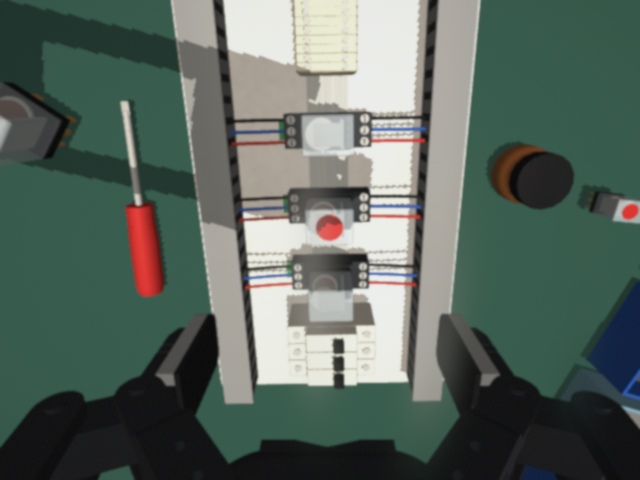

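The sticker is at about (331,229). The sockets run left-right and the ducts are almost symmetric: outer edges (172,0)-(224,404) on the left and (480,0)-(440,402) on the right.

```bash
python3 - <<'E'
from h import *
s=np.load('pics/w1.png.npz')
m=cv2.inRange(cv2.cvtColor(s['img'],cv2.COLOR_BGR2HSV),(0,120,60),(8,255,255))|cv2.inRange(cv2.cvtColor(s['img'],cv2.COLOR_BGR2HSV),(172,120,60),(180,255,255))
n,l,st,c=cv2.connectedComponentsWithStats(m)
for i in range(1,n):
    if st[i,4]>200: print(c[i],st[i],w(s,c[i],91))
for a,b in(((172,2),(224,402)),((480,2),(440,402))):
    A,B=w(s,a,47),w(s,b,47); d=A-B; print(A,B,np.degrees(np.arctan2(-d[0],d[1])))
# refine ducts/rail yaw and relay in panel frame: midline
yaw=np.radians(18.6);ux=np.array([np.cos(yaw),np.sin(yaw),0])
L=[w(s,p,47)@ux for p in((172,2),(224,402),(480,2),(440,402))];print(L,(L[0]+L[2])/2,(L[1]+L[3])/2)
P=w(s,(331,229),91);print(P@ux)
# triangulate sticker from three views
A=[];b=[]
for q,p in((np.load('pics/top.png.npz'),(284.4,241.7)),(np.load('pics/scene.png.npz'),(369.5,232.5)),(s,(331,229))):
    e,d=ray(q,p);d/=np.linalg.norm(d);M=np.eye(3)-np.outer(d,d);A.append(M);b.append(M@e)
print(np.linalg.lstsq(np.vstack(A),np.hstack(b),rcond=None)[0])
cv2.imwrite('pics/c1.png',cv2.resize(s['img'][170:260,270:390],None,fx=6,fy=6,interpolation=2))
E
```

```text
[144.56600153 249.2237145 ] [ 125  202   39   95 2606] [457.3610145   59.23854304  91.        ]
[330.21495327 227.97897196] [318 216  25  24 428] [583.59132148 119.05174128  91.        ]
[427.68849108 229.92607413  47.        ] [ 545.50471907 -101.79771318   47.        ] 19.553188459353663
[635.42667591 299.3096796   47.        ] [751.52283395 -32.60118621  47.        ] 19.278873724269157
[np.float64(478.6867029688027), np.float64(484.54281196044406), np.float64(697.7049389759553), np.float64(701.8711495776786)] 588.195820972379 593.2069807690614
591.6583029003765
[583.84435659 118.83532595  92.629739  ]
```

View pics/c1.png

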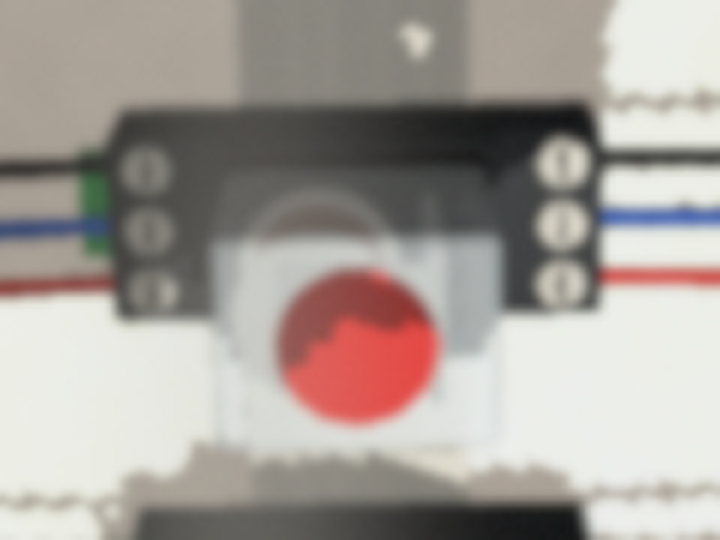

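The case is centred on the sticker at (329,228), which puts it at about (583.4,119) with yaw about 19°. Descending to grasp at TCP z = 70.

Request:
{"method": "step_arm", "body": {
  "targets": [
    [[1,0,-25,0,0,0.007],[1,0,-55,0,0,0.007],[1,0,-85,0,0,0.007],[1,0,-110,0,0,0.007],[1,0,-130,0,0,0.007],[1,0,-145,0,0,0.007],[1,0,-158,0,0,0.007],[1,0,-166,0,0,0.007],[1,0,-170,0,0,0.007],[1,0,-170,0,0,0.007]]
  ]
}}

```text
time: 2.32
tool_pos: [582.9, 119.9, 69.9]
tcp_rot: [-180.0, -0.0, 109.0]
ft_force: [-0.4, -0.8, -0.6]
finger_gap: 85.5
grip_force: 0.0
```

```bash
python3 - <<'E'
from h import *
s=snap('wrist','w2.png'); 
st=r.sense(); print(st['tool_pos'],st['tcp_rot'],st['time'],st['ft_force'],red(s['img'],100))
E
```

```text
[583.51787935 119.80078621  70.83162182] [1.79974408e+02 3.42233629e-03 1.08999040e+02] 2.3667 [0.71092067 0.48140084 0.11713701] [(array([475.2, 177.4]), np.int32(520)), (array([181., 180.]), np.int32(500)), (array([ 11.4, 374.4]), np.int32(2997)), (array([232.9, 315.9]), np.int32(122)), (array([484.7, 318.7]), np.int32(196)), (array([170.3, 321.2]), np.int32(142)), (array([327.6, 390. ]), np.int32(2332)), (array([231.8, 426. ]), np.int32(166))]
```

View pics/w2.png

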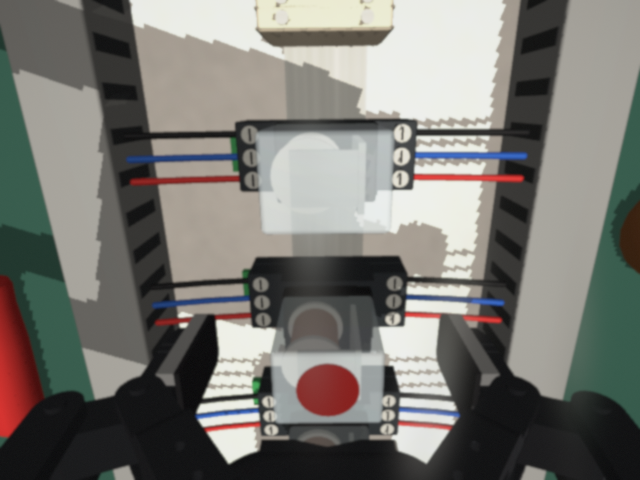

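The relay (272..383 px) is centred between the pads (217..440 px), so I'm closing.

Request:
{"method": "step_arm", "body": {
  "targets": [
    [[0,0,0,0,0,0],[0,0,0,0,0,0],[0,0,0,0,0,0],[0,0,0,0,0,0],[0,0,0,0,0,0],[0,0,0,0,0,0]]
  ],
  "fingers": 1,
  "newtons": 50
}}

```text
time: 2.87
tool_pos: [583.6, 119.2, 71.2]
tcp_rot: [180.0, 0.0, 109.0]
ft_force: [-2.8, -1.8, 6.3]
finger_gap: 35.2
grip_force: 50.0
```

```bash
python3 - <<'E'
from h import *
s=np.load('pics/w2.png.npz'); print(w(s,(327.6,390),91))
st=r.sense(); print({k:np.round(st[k],2) for k in('time','tool_pos','tcp_rot','ft_force','wrist_torque','finger_gap','grip_force')})
E
```

```text
[582.84561069 118.74721098  91.        ]
{'time': np.float64(2.87), 'tool_pos': array([583.59, 119.22,  71.18]), 'tcp_rot': array([1.7998e+02, 1.0000e-02, 1.0897e+02]), 'ft_force': array([-2.77, -1.84,  6.34]), 'wrist_torque': array([-0.12,  0.48,  0.05]), 'finger_gap': np.float64(35.25), 'grip_force': np.float64(49.99)}
```

Gripped at 35.2 mm, with a slight downward push. Next I'll work out the rocking rows: tilt about deck level, with the pivoting row sinking a little so the net pull stays small.

```bash
cat > rock.py <<'E'
import numpy as np
c,s=np.cos(np.radians(19)),np.sin(np.radians(19)); L=29.5
def P(t,h): t=np.radians(t); return np.array([h*np.tan(t)+L*np.sin(t), h+L*(np.cos(t)-1), t])
def rows(t0,h0,t1,h1,n):
    a=P(t0,h0); o=[]
    for k in np.linspace(0,1,n+1)[1:]:
        d=P(t0+(t1-t0)*k,h0+(h1-h0)*k)-a
        o.append([round(v,q) for v,q in zip((d[0]*c,d[0]*s,d[1],-s*d[2],c*d[2],0),(1,1,1,3,3,0))])
    print((t0,h0),(t1,h1),o)
E
python3 -c "
from rock import *
q=[(0,0),(9,1.5),(-9,3.9),(9,6.3),(-9,8.7),(9,11.1),(-9,13.5),(0,24)]
for a,b in zip(q,q[1:]): rows(*a,*b,7 if b[0] and a[0] else 4)"
```

```text
(0, 0) (9, 1.5) [[np.float64(1.1), np.float64(0.4), np.float64(0.4), np.float64(-0.013), np.float64(0.037), 0], [np.float64(2.2), np.float64(0.8), np.float64(0.7), np.float64(-0.026), np.float64(0.074), 0], [np.float64(3.4), np.float64(1.2), np.float64(0.9), np.float64(-0.038), np.float64(0.111), 0], [np.float64(4.6), np.float64(1.6), np.float64(1.1), np.float64(-0.051), np.float64(0.149), 0]]
(9, 1.5) (-9, 3.9) [[np.float64(-1.3), np.float64(-0.4), np.float64(0.5), np.float64(0.015), np.float64(-0.042), 0], [np.float64(-2.6), np.float64(-0.9), np.float64(1.0), np.float64(0.029), np.float64(-0.085), 0], [np.float64(-3.9), np.float64(-1.3), np.float64(1.4), np.float64(0.044), np.float64(-0.127), 0], [np.float64(-5.3), np.float64(-1.8), np.float64(1.7), np.float64(0.058), np.float64(-0.17), 0], [np.float64(-6.7), np.float64(-2.3), np.float64(2.0), np.float64(0.073), np.float64(-0.212), 0], [np.float64(-8.1), np.float64(-2.8), np.float64(2.2), np.float64(0.088), np.float64(-0.255), 0], [np.float64(-9.5), np.float64(-3.3), np.float64(2.4), np.float64(0.102), np.float64(-0.297), 0]]
(-9, 
[... 2467 characters left out ...]
), 0], [np.float64(-8.7), np.float64(-3.0), np.float64(2.0), np.float64(0.073), np.float64(-0.212), 0], [np.float64(-10.6), np.float64(-3.6), np.float64(2.2), np.float64(0.088), np.float64(-0.255), 0], [np.float64(-12.4), np.float64(-4.3), np.float64(2.4), np.float64(0.102), np.float64(-0.297), 0]]
(-9, 13.5) (0, 24) [[np.float64(1.3), np.float64(0.4), np.float64(2.8), np.float64(-0.013), np.float64(0.037), 0], [np.float64(2.8), np.float64(1.0), np.float64(5.5), np.float64(-0.026), np.float64(0.074), 0], [np.float64(4.5), np.float64(1.5), np.float64(8.2), np.float64(-0.038), np.float64(0.111), 0], [np.float64(6.4), np.float64(2.2), np.float64(10.9), np.float64(-0.051), np.float64(0.149), 0]]
```

Request:
{"method": "step_arm", "body": {
  "targets": [
    [[1.1,0.4,0.4,-0.013,0.037,0],[2.2,0.8,0.7,-0.026,0.074,0],[3.4,1.2,0.9,-0.038,0.111,0],[4.6,1.6,1.1,-0.051,0.149,0],[4.6,1.6,1.1,-0.051,0.149,0]]
  ]
}}

```text
time: 3.28
tool_pos: [588.4, 120.9, 72.3]
tcp_rot: [-170.8, 0.0, 109.0]
ft_force: [-5.2, -2.1, 12.9]
finger_gap: 35.5
grip_force: 52.0
```

```bash
cat > st.py <<'E'
from h import *
import sys
st=r.sense(); print({k:np.round(st[k],2) for k in('time','tool_pos','tcp_rot','ft_force','wrist_torque','finger_gap','grip_force')})
z=R.from_euler('xyz',st['tcp_rot'],degrees=True).as_matrix()[:,2]; a=np.radians(19)
print('lean',np.degrees(np.arcsin(-z@[np.cos(a),np.sin(a),0])), 'fx',st['ft_force']@[np.cos(a),np.sin(a),0])
E
python3 st.py
```

```text
{'time': np.float64(3.28), 'tool_pos': array([588.44, 120.85,  72.32]), 'tcp_rot': array([-1.7082e+02,  1.0000e-02,  1.0897e+02]), 'ft_force': array([-5.16, -2.08, 12.86]), 'wrist_torque': array([-0.45,  1.31,  0.11]), 'finger_gap': np.float64(35.52), 'grip_force': np.float64(51.97)}
lean 9.184906250508499 fx -5.553639033491701
```

Request:
{"method": "step_arm", "body": {
  "targets": [
    [[-1.3,-0.4,0.5,0.015,-0.042,0],[-2.6,-0.9,1.0,0.029,-0.085,0],[-3.9,-1.3,1.4,0.044,-0.127,0],[-5.3,-1.8,1.7,0.058,-0.17,0],[-6.7,-2.3,2.0,0.073,-0.212,0],[-8.1,-2.8,2.2,0.088,-0.255,0],[-9.5,-3.3,2.4,0.102,-0.297,0],[-9.5,-3.3,2.4,0.102,-0.297,0]]
  ]
}}

```text
time: 3.95
tool_pos: [577.4, 117.1, 73.0]
tcp_rot: [171.0, 0.0, 108.9]
ft_force: [5.3, -0.1, -10.3]
finger_gap: 35.4
grip_force: 51.0
```

```bash
python3 st.py; python3 -c "
from h import *
s=snap('wrist','w3.png');cv2.imwrite('pics/c3.png',cv2.resize(s['img'][230:480,160:500],None,fx=2,fy=2))"
```

```text
{'time': np.float64(3.95), 'tool_pos': array([577.39, 117.06,  73.04]), 'tcp_rot': array([170.97,   0.  , 108.94]), 'ft_force': array([  5.34,  -0.14, -10.29]), 'wrist_torque': array([-0.02, -0.63, -0.01]), 'finger_gap': np.float64(35.43), 'grip_force': np.float64(50.99)}
lean -9.034583748941218 fx 5.001007864209261
```

View pics/c3.png

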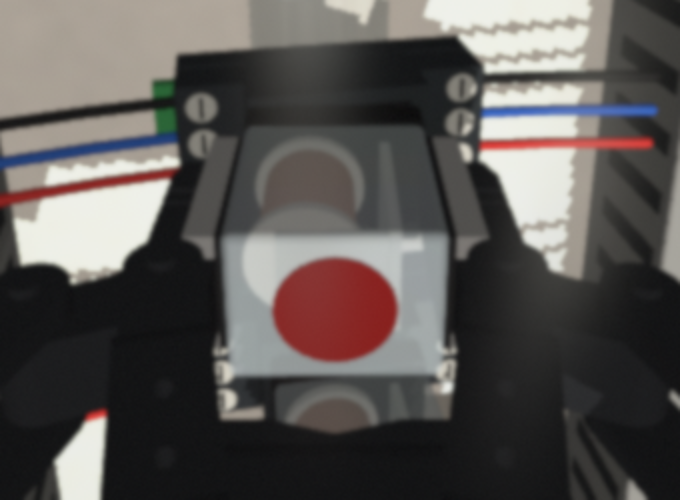

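The relay is square in the pads and leaning with the tool, with the socket still down. The pull peaked near 10 N, so I'm climbing a bit less per rock.

```bash
sed -i 's/round(v,q)/round(float(v),q)/' rock.py; python3 -c "
from rock import *
q=[(-9,3.9),(9,5.4),(-9,7.1),(9,8.8),(-9,10.5),(9,12.2)]
for a,b in zip(q,q[1:]): rows(*a,*b,7)"
```

```text
(-9, 3.9) (9, 5.4) [[1.4, 0.5, 0.4, -0.015, 0.042, 0.0], [2.8, 1.0, 0.7, -0.029, 0.085, 0.0], [4.2, 1.5, 1.0, -0.044, 0.127, 0.0], [5.7, 2.0, 1.2, -0.058, 0.17, 0.0], [7.1, 2.5, 1.4, -0.073, 0.212, 0.0], [8.6, 3.0, 1.5, -0.088, 0.255, 0.0], [10.1, 3.5, 1.5, -0.102, 0.297, 0.0]]
(9, 5.4) (-9, 7.1) [[-1.4, -0.5, 0.4, 0.015, -0.042, 0.0], [-2.9, -1.0, 0.8, 0.029, -0.085, 0.0], [-4.4, -1.5, 1.1, 0.044, -0.127, 0.0], [-5.9, -2.0, 1.3, 0.058, -0.17, 0.0], [-7.5, -2.6, 1.5, 0.073, -0.212, 0.0], [-9.0, -3.1, 1.6, 0.088, -0.255, 0.0], [-10.6, -3.6, 1.7, 0.102, -0.297, 0.0]]
(-9, 7.1) (9, 8.8) [[1.5, 0.5, 0.4, -0.015, 0.042, 0.0], [3.1, 1.1, 0.8, -0.029, 0.085, 0.0], [4.6, 1.6, 1.1, -0.044, 0.127, 0.0], [6.2, 2.1, 1.3, -0.058, 0.17, 0.0], [7.8, 2.7, 1.5, -0.073, 0.212, 0.0], [9.5, 3.3, 1.6, -0.088, 0.255, 0.0], [11.1, 3.8, 1.7, -0.102, 0.297, 0.0]]
(9, 8.8) (-9, 10.5) [[-1.6, -0.5, 0.4, 0.015, -0.042, 0.0], [-3.2, -1.1, 0.8, 0.029, -0.085, 0.0], [-4.9, -1.7, 1.1, 0.044, -0.127, 0.0], [-6.5, -2.2, 1.3, 0.058, -0.17, 0.0], [-8.2, -2.8, 1.5, 0.073, -0.212, 0.0], [-9.9, -3.4, 1.6, 0.088, -0.255, 0.0], [-11.6, -4.0, 1.7, 0.102, -0.297, 0.0]]
(-9, 10.5) (9, 12.2) [[1.7, 0.6, 0.4, -0.015, 0.042, 0.0], [3.4, 1.2, 0.8, -0.029, 0.085, 0.0], [5.1, 1.7, 1.1, -0.044, 0.127, 0.0], [6.8, 2.3, 1.3, -0.058, 0.17, 0.0], [8.6, 2.9, 1.5, -0.073, 0.212, 0.0], [10.3, 3.6, 1.6, -0.088, 0.255, 0.0], [12.1, 4.2, 1.7, -0.102, 0.297, 0.0]]
```

Request:
{"method": "step_arm", "body": {
  "targets": [
    [[1.4,0.5,-0.1,-0.015,0.042,0],[2.8,1.0,0.2,-0.029,0.085,0],[4.2,1.5,0.6,-0.044,0.127,0],[5.7,2.0,1.0,-0.058,0.17,0],[7.1,2.5,1.3,-0.073,0.212,0],[8.6,3.0,1.5,-0.088,0.255,0],[10.1,3.5,1.5,-0.102,0.297,0],[10.1,3.5,1.5,-0.102,0.297,0]]
  ]
}}

```text
time: 4.67
tool_pos: [588.8, 121.0, 74.8]
tcp_rot: [-170.7, 0.0, 109.0]
ft_force: [-3.9, -4.0, 3.6]
finger_gap: 35.6
grip_force: 53.0
```

```bash
python3 st.py
```

```text
{'time': np.float64(4.67), 'tool_pos': array([588.82, 121.04,  74.75]), 'tcp_rot': array([-1.7067e+02,  1.0000e-02,  1.0897e+02]), 'ft_force': array([-3.88, -3.96,  3.61]), 'wrist_torque': array([-0.63,  0.92,  0.09]), 'finger_gap': np.float64(35.56), 'grip_force': np.float64(52.99)}
lean 9.331642111915462 fx -4.957843288563145
```

Request:
{"method": "step_arm", "body": {
  "targets": [
    [[-1.4,-0.5,0.3,0.015,-0.042,0],[-2.9,-1.0,0.7,0.029,-0.085,0],[-4.4,-1.5,1.0,0.044,-0.127,0],[-5.9,-2.0,1.3,0.058,-0.17,0],[-7.5,-2.6,1.5,0.073,-0.212,0],[-9.0,-3.1,1.6,0.088,-0.255,0],[-10.6,-3.6,1.7,0.102,-0.297,0],[-10.6,-3.6,1.7,0.102,-0.297,0]]
  ]
}}

```text
time: 5.33
tool_pos: [576.9, 116.9, 76.5]
tcp_rot: [171.0, 0.0, 108.9]
ft_force: [3.9, -2.4, -11.1]
finger_gap: 35.5
grip_force: 51.4
```

```bash
python3 st.py
```

```text
{'time': np.float64(5.33), 'tool_pos': array([576.88, 116.91,  76.49]), 'tcp_rot': array([1.7096e+02, 2.0000e-02, 1.0894e+02]), 'ft_force': array([  3.94,  -2.44, -11.14]), 'wrist_torque': array([-0.41, -0.4 , -0.1 ]), 'finger_gap': np.float64(35.49), 'grip_force': np.float64(51.38)}
lean -9.04271423961535 fx 2.9274850428328456
```

Request:
{"method": "step_arm", "body": {
  "targets": [
    [[1.5,0.5,-0.4,-0.015,0.042,0],[3.1,1.1,0.0,-0.029,0.085,0],[4.6,1.6,0.5,-0.044,0.127,0],[6.2,2.1,0.9,-0.058,0.17,0],[7.8,2.7,1.2,-0.073,0.212,0],[9.5,3.3,1.5,-0.088,0.255,0],[11.1,3.8,1.7,-0.102,0.297,0],[11.1,3.8,1.7,-0.102,0.297,0]]
  ]
}}

```text
time: 6.0
tool_pos: [589.3, 121.2, 78.5]
tcp_rot: [-170.7, 0.0, 109.0]
ft_force: [-4.3, -3.9, 2.7]
finger_gap: 35.1
grip_force: 53.3
```

```bash
python3 st.py
```

```text
{'time': np.float64(6.0), 'tool_pos': array([589.27, 121.2 ,  78.47]), 'tcp_rot': array([-1.7069e+02,  1.0000e-02,  1.0896e+02]), 'ft_force': array([-4.33, -3.9 ,  2.7 ]), 'wrist_torque': array([-0.76,  0.95,  0.04]), 'finger_gap': np.float64(35.09), 'grip_force': np.float64(53.28)}
lean 9.30945170750724 fx -5.364575080087746
```

Request:
{"method": "step_arm", "body": {
  "targets": [
    [[-1.6,-0.5,-0.1,0.015,-0.042,0],[-3.2,-1.1,0.2,0.029,-0.085,0],[-4.8,-1.6,0.5,0.044,-0.127,0],[-6.4,-2.2,0.8,0.058,-0.17,0],[-8.1,-2.8,1.0,0.073,-0.212,0],[-9.8,-3.4,1.1,0.088,-0.255,0],[-11.5,-4.0,1.2,0.102,-0.297,0],[-11.5,-4.0,1.2,0.102,-0.297,0]]
  ]
}}

```text
time: 6.67
tool_pos: [577.8, 117.5, 81.7]
tcp_rot: [170.7, 0.0, 108.9]
ft_force: [-2.7, -2.1, 4.6]
finger_gap: 35.5
grip_force: 53.5
```

```bash
python3 st.py
```

```text
{'time': np.float64(6.67), 'tool_pos': array([577.8 , 117.48,  81.71]), 'tcp_rot': array([1.7072e+02, 1.0000e-02, 1.0895e+02]), 'ft_force': array([-2.71, -2.08,  4.59]), 'wrist_torque': array([-0.12,  0.51, -0.  ]), 'finger_gap': np.float64(35.53), 'grip_force': np.float64(53.46)}
lean -9.283666342088976 fx -3.2403912306890135
```

```bash
python3 - <<'E'
from h import *
s=snap('wrist','w4.png')
for f in('w2','w3','w4'):
    q=np.load(f'pics/{f}.png.npz'); print(f,[(c,a) for c,a in red(q['img'],1200) if 250<c[0]<400])
cv2.imwrite('pics/c4.png',cv2.resize(s['img'][230:480,160:500],None,fx=2,fy=2))
E
python3 st.py
```

```text
w2 [(array([327.6, 390. ]), np.int32(2332))]
w3 [(array([327.3, 384.8]), np.int32(2324))]
w4 [(array([327.3, 384.8]), np.int32(2330))]
{'time': np.float64(6.72), 'tool_pos': array([577.9 , 117.52,  81.81]), 'tcp_rot': array([1.7081e+02, 1.0000e-02, 1.0894e+02]), 'ft_force': array([-2.64, -1.07,  5.01]), 'wrist_torque': array([-0.14,  0.35, -0.  ]), 'finger_gap': np.float64(35.4), 'grip_force': np.float64(53.42)}
lean -9.189419453024971 fx -2.844319835278496
```

View pics/c4.png

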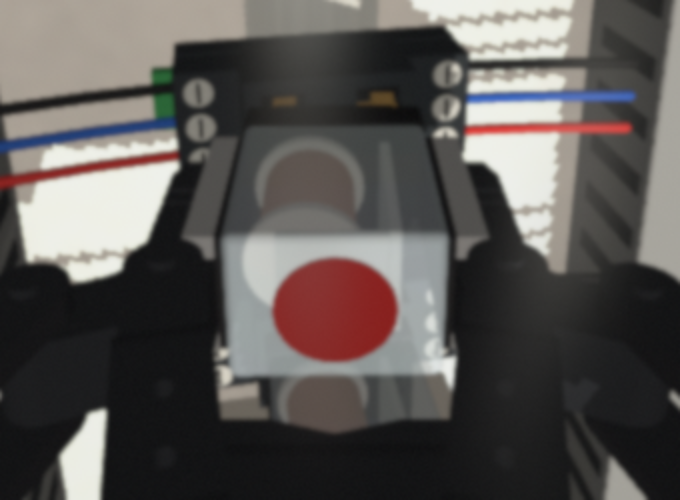

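No slip: the sticker is in the same pixel as before. The brass blades are now showing at (285,100) and (380,97) in the crop. The far row is about out, so one more rock to the other side.

Request:
{"method": "step_arm", "body": {
  "targets": [
    [[1.7,0.6,0.3,-0.015,0.042,0],[3.4,1.2,0.7,-0.029,0.085,0],[5.1,1.7,1.0,-0.044,0.127,0],[6.8,2.3,1.3,-0.058,0.17,0],[8.6,2.9,1.6,-0.073,0.212,0],[10.3,3.6,1.8,-0.088,0.255,0],[12.0,4.1,2.0,-0.102,0.297,0],[12.0,4.1,2.0,-0.102,0.297,0]]
  ]
}}

```text
time: 7.38
tool_pos: [590.8, 122.2, 82.4]
tcp_rot: [-171.0, -0.0, 109.0]
ft_force: [-0.5, 0.0, 0.6]
finger_gap: 35.2
grip_force: 52.9
```

```bash
python3 st.py
```

```text
{'time': np.float64(7.38), 'tool_pos': array([590.82, 122.15,  82.39]), 'tcp_rot': array([-1.7098e+02, -2.0000e-02,  1.0897e+02]), 'ft_force': array([-0.48,  0.02,  0.65]), 'wrist_torque': array([0.01, 0.09, 0.02]), 'finger_gap': np.float64(35.2), 'grip_force': np.float64(52.89)}
lean 9.020964401089248 fx -0.45139537112376743
```

Request:
{"method": "step_arm", "body": {
  "targets": [
    [[-1.8,-0.6,0.2,0.015,-0.042,0],[-3.5,-1.2,0.5,0.029,-0.085,0],[-5.3,-1.8,0.9,0.044,-0.127,0],[-7.1,-2.4,1.3,0.058,-0.17,0],[-8.9,-3.1,1.7,0.073,-0.212,0],[-10.8,-3.7,2.1,0.088,-0.255,0],[-12.7,-4.4,2.5,0.102,-0.297,0],[-12.7,-4.4,2.5,0.102,-0.297,0]]
  ]
}}

```text
time: 8.05
tool_pos: [575.4, 116.9, 84.3]
tcp_rot: [170.9, -0.0, 108.9]
ft_force: [-1.0, -0.8, -1.4]
finger_gap: 35.7
grip_force: 52.6
```

```bash
python3 st.py
```

```text
{'time': np.float64(8.05), 'tool_pos': array([575.45, 116.9 ,  84.33]), 'tcp_rot': array([ 1.7087e+02, -2.0000e-02,  1.0894e+02]), 'ft_force': array([-1.  , -0.8 , -1.39]), 'wrist_torque': array([-0.05,  0.13, -0.08]), 'finger_gap': np.float64(35.7), 'grip_force': np.float64(52.65)}
lean -9.12949108028223 fx -1.2109443986011277
```

Request:
{"method": "step_arm", "body": {
  "targets": [
    [[0,0,1.5,0,0,0],[-0.2,0,3,0,0,0],[1.6,0.5,5,-0.013,0.037,0],[3.6,1.1,7,-0.026,0.075,0],[5.8,1.8,8.5,-0.038,0.112,0],[7.9,2.4,10,-0.052,0.15,0],[7.9,2.4,10,-0.052,0.15,0],[7.9,2.4,10,-0.052,0.15,0],[7.9,2.4,10,-0.052,0.15,0]]
  ]
}}

```text
time: 8.8
tool_pos: [584.8, 119.6, 94.1]
tcp_rot: [-179.9, 0.0, 109.0]
ft_force: [-0.6, 0.6, -0.7]
finger_gap: 35.5
grip_force: 52.7
```

```bash
python3 st.py; python3 - <<'E'
from h import *
s=snap('wrist','w5.png'); snap('scene','s5.png')
p=[c for c,a in red(s['img'],1200) if 250<c[0]<400]; print(p,[w(s,c,91+23) for c in p])
cv2.imwrite('pics/c5.png',np.vstack([cv2.resize(s['img'][230:480,160:500],(544,400)),cv2.resize(cv2.imread('pics/s5.png')[190:290,290:450],(320,200)).copy() if 0 else cv2.copyMakeBorder(cv2.resize(cv2.imread('pics/s5.png')[200:265,310:446],(408,195)),0,0,0,136,0)]))
E
```

```text
{'time': np.float64(8.8), 'tool_pos': array([584.84, 119.57,  94.14]), 'tcp_rot': array([-1.7990e+02,  1.0000e-02,  1.0898e+02]), 'ft_force': array([-0.56,  0.57, -0.7 ]), 'wrist_torque': array([0.02, 0.02, 0.01]), 'finger_gap': np.float64(35.55), 'grip_force': np.float64(52.68)}
lean 0.10199587462998438 fx -0.3395753033395066
[array([327.3, 384.8])] [array([584.41110324, 119.33178725, 114.        ])]
```

View pics/c5.png

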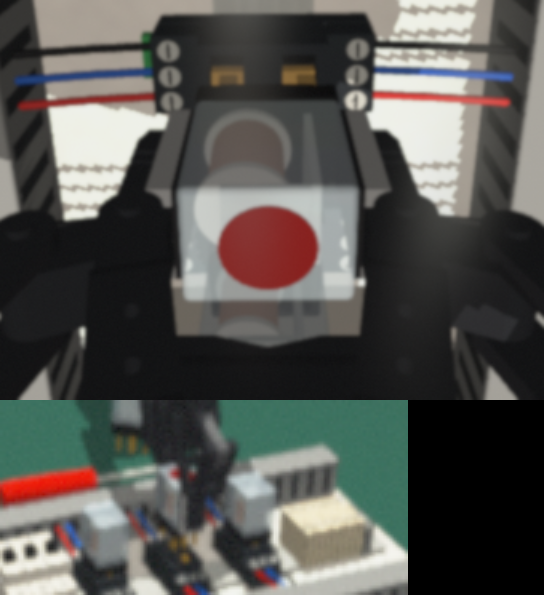

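The relay is held upright over its socket, with both rows of brass blades visible clear of the deck at (228,75) and (298,75) in the crop. The arm is steady and only carries the relay's weight.

```bash
python3 -c "
from bench import r
print(r.hand_in())"
```

```text
the job is handed in; nothing more can be done
None
```

I rocked the marked relay out of its socket, with leans of about 9°, and handed the job in at about 9 s with it held upright, steady and right above the socket, blade tips roughly 1 cm clear; the hand-in gave no verdict, and the socket's lift off the rail I could judge only from the force readings (highest pull about 11 N) and the camera.

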